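# Hold a magnifier post centred in the optical ring gauge

## Robot

A 7-joint arm with a two-finger parallel gripper is mounted at the origin on the work surface. World frame = base frame: x ahead of the robot, y to its left, z up, the work surface at z = 0. Lengths are in m, angles in rad, forces in N, time in s.
With the tool pointing down it reaches from about 0.4 to 0.925 m from the base axis. Payload 4.1 kg.
Tool frame: the origin (TCP) lies midway between the tips of the shut fingers; the grasp point (between the pads) lies 19 mm behind it (pinch_z is the distance from the TCP to the grasp point, in m); z points along the fingers, x is the direction in which the jaws open and shut, and the axes are right-handed (so a half turn about z gives the same grasp; the last joint's range is limited). The gripper opens to 85 mm and grips with 20 to 120 N. Pads are 22 mm wide; open, the fingers measure 114 mm over their backs; the gripper's body (76 mm by 85 mm) begins 54 mm behind the grasp point. The pads swing forward as they close: fully open they stand 13 mm farther back than shut.
Start: joints at [-1.411, 0.398, 0.045, 1.537, -0.019, 1.207, -0.051], TCP at [0.166, 0.628, 0.231] pointing down, gripper open.
Joint ranges: [-2.82, 2.82], [-0.49, 2.23], [-1.37, 1.46], [0, 2.46], [-1.36, 4.5], [0.23, 2], [-2.94, 2.94]. Speed limits (rad/s): [2.57, 2.57, 3.14, 3.14, 3.14, 3.14, 3.14].

## Interface

Orientations are given as a unit quaternion [w, x, y, z].
In Python, from bench import sense, read_camera, camera_params, hand_in, pinch_z gives the robot as it stands.
- The arm moves only by the shell command python3 -m handwheel 'ROWS' [FORCE]. ROWS is text: rows parted by semicolons, each of 7 numbers parted by spaces: the opening in per cent of the stroke, from 0 (shut) to 100 (fully open), then the shift along the world's x, y, z in cm, then the turn, a rotation vector about the world's x, y, z in degrees. A call has 1 to 5 rows; each row is the pose to reach, as a shift and turn from the pose commanded when the call began; what a row does not reach only later rows make up. A row lasts 1/10 s, in which the tool goes at most 50 mm and 8.59 degrees, less where a joint would pass 70% of its speed; a pose out of reach is approached as far as the arm can. A call with a gripper value outside its range is refused whole. The fingers move at their own pace and stop on an object; FORCE is the grip in N (left out, the last holds). Time passes only in rows, so rows that repeat a pose let the fingers close. It gives the time, the measured TCP pose, the force and the opening at its end, in the units of the state.
- sense(): the state, without advancing time (a new reading comes with each control period).
- read_camera(name): name is "side" or "top" or "wrist"; returns the picture (480x640x3 uint8, red, green, blue); there is no depth.
- camera_params(name): a dict with "fovy" (degrees; the focal length in pixels is half the picture's height over the tangent of half this angle, whatever the lens; pixels are square), "cx", "cy" (the principal point, pixels), "k1" (the pictures are not rectified: a ray, as slopes to the right and down, at radius r is drawn at 1 + k1 r^2 times it, then the intrinsics apply), "pose" (4x4, takes a point from camera to world coordinates). Camera axes: x right, y down, z forward; pixel columns grow to the right and rows downward; lengths in m; the calibration is good to about 2 mm. A picture is of the moment at which its call begins: read the wrist's pose just before it. camera_params takes no time and is no camera call; for the wrist camera it gives the pose at the moment of the call.
- hand_in(): hands the job in, once; it reports no verdict.
The state is a dict: "time_s": time; "joints": joint angles; "qvel": joint speeds; "tau": joint torques, N m; "tool_pos": TCP position; "tool_rot": TCP orientation; "ft_force": force on the tool from outside, world axes, zero at the start; "moment": the same for the moment, N m; "gripper_width": opening from 0.0 (shut) to 1.0 (fully open).
Only numpy, scipy, OpenCV 4.12 (cv2) and the standard library are available. Lean on these libraries where they do the work, as an engineer would, in place of code of your own. Each camera call takes 0.05 s, during which the arm holds its last target.

## Task

Switch on the ring gauge on the desk by turning its knob clockwise until it clicks over into its second position. Then take the post with the drum-shaped head out of the wooden rack and lower it upright through the gauge's ring, never letting it touch the gauge, until its lower end is level with the small pointer pin on the pillar, midway between the ring and the base plate. Finish there, still holding the post steady and centred in the ring for the reading; leave the knob on and everything else where it is.

Things in the scene. Friction and masses are not known exactly. Their poses are not given: they have to be found in the camera images.
- gauge: Optical ring gauge, fixed: grey base plate 120 (its x) x 240 (its y) x 15 mm, origin at the centre of the plate's underside on the desk. A metal ring is carried level over it, centred at x 0, y -60 mm, by a pillar 18 mm thick (axis at x 0, y -107, top 117 mm above the desk). The knob stands at x -5, y +60 mm. Left or right of the rack, turned up to 20 degrees.
- bore (a point): Centre of the ring's round bore, at mid thickness, 105 mm above the desk; z is the bore's axis (vertical). Ring: outer diameter 56, bore 26, underside 95 and top 115 mm above the desk.
- mark (a point): Point on the bore's axis at the height of the pointer pin (4 mm thick, points from the pillar towards the axis and stops 20 mm short of it), 55 mm above the desk: midway between ring and base plate.
- knob (a joint): Angle of the gauge's knob, rad: 0 off, grows clockwise seen from above, stop at 1.2. A spring detent holds it at 0 or at 1.2; turning it up to about 0.6 is resisted (peak about 0.08 N m), beyond that it clicks over to 1.2 by itself. On means 1.0 or more.
- knob_grip (a point): Point on the knob's vertical axis at the height to grip, 52 mm above the desk. The black knob is a disc of 44 mm under an upright bar grip 42 mm long, 14 mm thick, from 29 to 59 mm above the desk; the point turns with the knob, its x along the bar, its z up. At 0 the bar lies along the gauge's x, its white line on its -x end.
- rack: Dark wooden block 60 (its x) x 210 (its y) x 70 mm, fixed, origin at the centre of its underside. Three vertical round holes of 12 mm, 60 mm deep, at y -75, 0 and +75 mm on its centre line, each with a post standing in it.
- post: The post to use: plain steel, loose, standing upright in one of the rack's holes. Shaft diameter 10, 110 mm long; above it a drum (upright cylinder) head, diameter 24, height 36 mm, with thin dark grooves. Origin at the centre of its lower end, z along it towards the head: the head spans z 110 to 146 mm. In the rack its lower end is 10 mm above the desk, 60 mm down the hole. About 60 to 130 g.
- post_waist (a point): Point on that post's axis 50 mm above its lower end; it lies in the bore's middle when the lower end is level with the mark.
- ball_post: Bystander: like post, but with a ball head of 26 mm. Stands in another hole of the rack; origin at its lower end.
- tee_post: Bystander: like post, but with a crossbar head 44 mm long, 10 mm thick. Stands in the remaining hole; origin at its lower end.
- loupe: Bystander: small black eye loupe, diameter 32, height 28 mm, between gauge and rack; origin under its centre.
- mug: Bystander: white mug, diameter 80, height 90 mm, far side of the desk; origin under its centre.
- pot: Bystander: white pot of pencils, diameter 80, height 175 mm with the pencils, far side of the desk; origin under its centre.
- paperweight: Bystander: glass dome, diameter 70, height 34 mm, far side of the desk; origin under its centre.
There are look-alikes about, which are no part of the job. Leave any blue or red look-alike of the post alone.

How it is judged:
By the outcome, as a careful person would: the job done as asked, in the order asked, and still so for the second after the job is handed in, while the arm keeps its last pose, push and grip.
It also fails if it takes over 58 s, if anything falls off the work surface, if the arm or the gripper's body presses on something with over 40 N, if the wrist force passes 120 N, or if a joint passes its speed limit or range.

## Working session

There is one attempt and no reset: what is moved stays moved. The work goes in short steps, Python scripts to look and compute and a shell command to move; the robot and the scene stay as the last step left them, time stands still between calls to the robot, and variables do not carry over. Pictures are saved under pics/ and viewed, and the job is handed in when it is done.

```bash
mkdir -p pics; ls
python3 - <<'E'
from bench import *
import cv2,json
print(sense()); print(pinch_z if not callable(pinch_z) else pinch_z())
for n in ["side","top","wrist"]:
    p=camera_params(n); print(n,p)
    cv2.imwrite(f"pics/{n}0.png",read_camera(n)[:,:,::-1])
E
```

```text
pics
{'time_s': 0.0, 'joints': array([-1.41099965,  0.39921275,  0.04502186,  1.5379133 , -0.01867081,
        1.20691634, -0.05072512]), 'qvel': array([ 0.00110671,  0.00098774, -0.00090096,  0.00038259,  0.00222302,
       -0.00178832, -0.00012004]), 'tau': array([-2.23867100e-04, -4.75132513e+01,  1.36453070e+00, -2.54220003e+01,
        1.16260699e-02,  9.29950416e-03,  1.48059519e-05]), 'tool_pos': array([0.16616063, 0.6277229 , 0.23023503]), 'tool_rot': array([ 6.81340911e-04,  7.92405176e-01,  6.09994269e-01, -7.51671851e-04]), 'ft_force': array([ 0.12972228, -0.04904628,  0.64418843]), 'moment': array([-0.03670124, -0.00286606,  0.01801093]), 'gripper_width': 1.0006570984497223}
0.0187
side {'fovy': 53.32436270540075, 'cx': 315.87385128363434, 'cy': 234.50593938163775, 'k1': -0.09287882224018545, 'pose': array([[ 0.77214697, -0.39611637,  0.49687108,  0.20651043],
       [-0.63543733, -0.48490427,  0.60090535, -0.49399635],
       [ 0.00290647, -0.77971769, -0.62612449,  0.57098068],
       [ 0.        ,  0.        ,  0.        ,  1.        ]])}
top {'fovy': 47.33995288340827, 'cx': 318.0697771004545, 'cy': 237.8066293442482, 'k1': -0.14915163281356142, 'pose': array([[ 0.02519334, -0.99730033,  0.06897356,  0.5254452 ],
       [-0.9996712 , -0.02480359,  0.00650147, -0.03182154],
       [-0.00477312, -0.06911468, -0.9975973 ,  1.25915129],
       [ 0.        ,  0.        ,  0.        ,  1.        ]])}
wrist {'fovy': 60.139155406894865, 'cx': 329.0154316340312, 'cy': 236.08804028733687, 'k1': -0.07295416078283304, 'pose': array([[ 0.25473206,  0.9173401 ,  0.30593908,  0.08781149],
       [ 0.96700996, -0.24105105, -0.08237799,  0.6496208 ],
       [-0.0018217 ,  0.31683045, -0.94848044,  0.37252616],
       [ 0.        ,  0.        ,  0.        ,  1.        ]])}
```

View pics/side0.png

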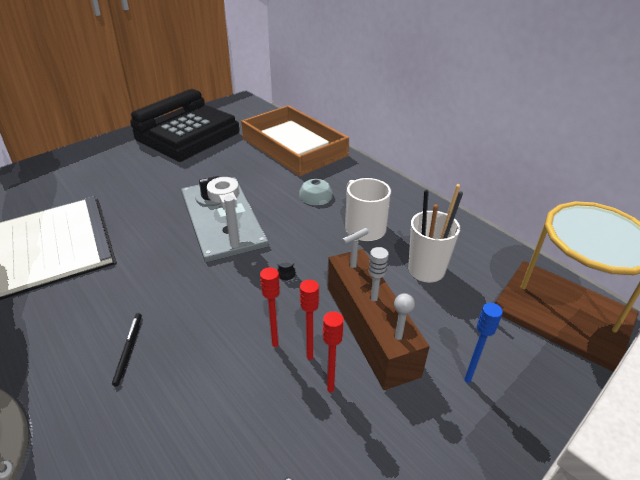

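View pics/top0.png

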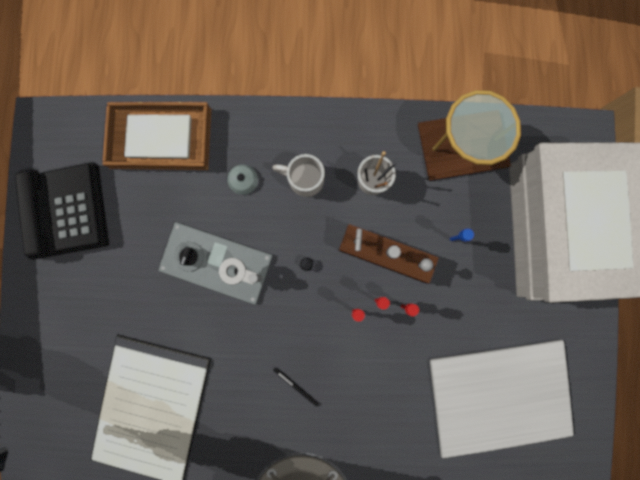

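View pics/wrist0.png

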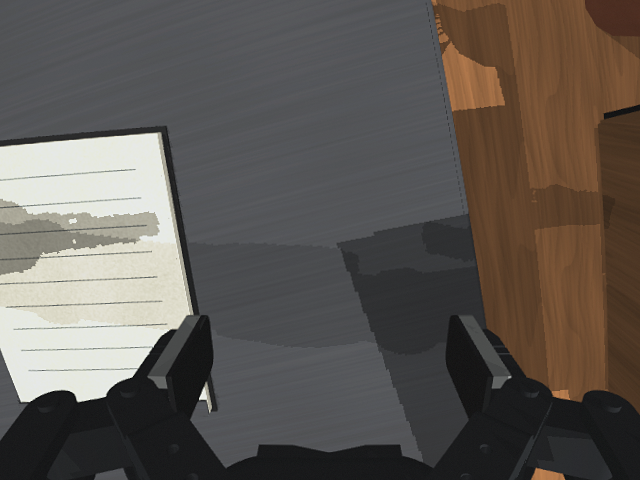

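Run:
```python
import cv2
t=cv2.imread("pics/top0.png");s=cv2.imread("pics/side0.png")
cv2.imwrite("pics/a.png",cv2.resize(t[210:320,145:285],None,fx=5.5,fy=5.4,interpolation=cv2.INTER_CUBIC))
cv2.imwrite("pics/b.png",cv2.resize(t[215:295,330:450],None,fx=6,fy=6,interpolation=cv2.INTER_CUBIC))
cv2.imwrite("pics/c.png",cv2.resize(s[170:270,170:310],None,fx=5.5,fy=5.5,interpolation=cv2.INTER_CUBIC))
cv2.imwrite("pics/d.png",cv2.resize(s[220:390,310:440],None,fx=3.5,fy=3.5,interpolation=cv2.INTER_CUBIC))
```

```text
(no output)
```

View pics/a.png

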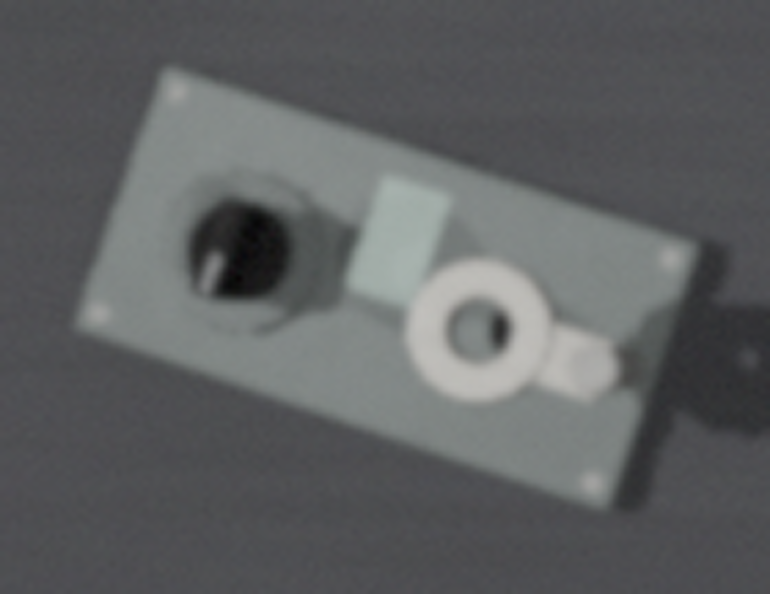

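View pics/b.png

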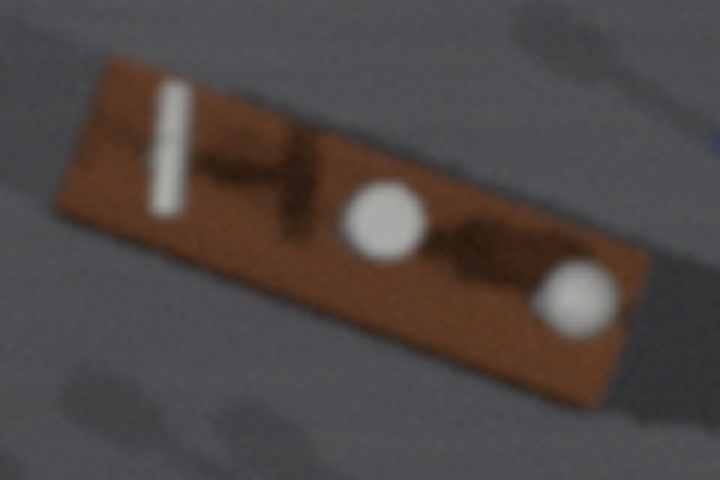

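View pics/c.png

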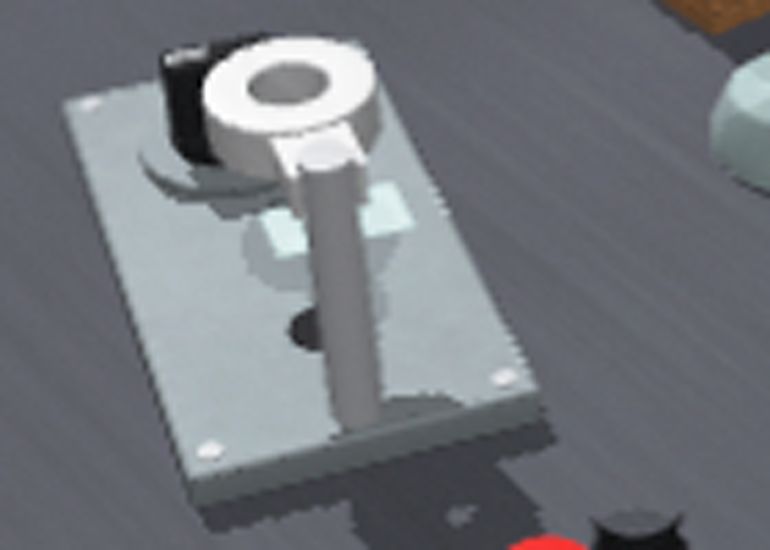

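View pics/d.png

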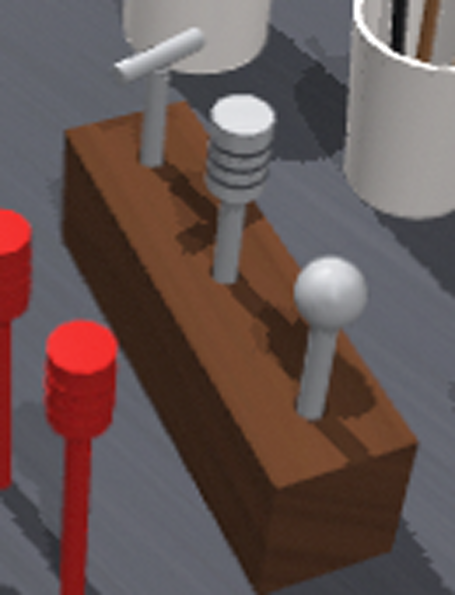

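```bash
cat > h.py <<'E'
import numpy as np, cv2
from bench import *
from scipy.optimize import least_squares
from scipy.spatial.transform import Rotation as R
def proj(p,P):
    P=np.atleast_2d(P); T=np.linalg.inv(p["pose"]); c=P@T[:3,:3].T+T[:3,3]
    s=c[:,:2]/c[:,2:]; r2=(s**2).sum(1,keepdims=True); s=s*(1+p["k1"]*r2)
    f=240/np.tan(np.radians(p["fovy"]/2)); return s*f+[p["cx"],p["cy"]]
def pose2(x,y,a,P):
    P=np.atleast_2d(P); c,s=np.cos(a),np.sin(a)
    return np.c_[x+c*P[:,0]-s*P[:,1],y+s*P[:,0]+c*P[:,1],P[:,2]]
def crop(uv,o,s): return (np.array(uv,float)+.5)/s-.5+np.array(o)
E
cat > fit.py <<'E'
from h import *
pt,ps=camera_params("top"),camera_params("side")
def fit(obs,x0,lab):
    f=lambda v:np.concatenate([(proj(c,pose2(*v[:3],P))-uv).ravel()*w for c,P,uv,w in obs])
    r=least_squares(f,x0,loss='soft_l1')
    print(lab,r.x[:2],np.degrees(r.x[2]));
    for c,P,uv,w in obs: print((proj(c,pose2(*r.x[:3],P))-uv).round(2).tolist())
    return r.x
a=lambda uv:crop(uv,(145,210),np.array([5.5,5.4]))
g=[(pt,np.array([[.06,.12,.015],[.06,-.12,.015],[-.06,-.12,.015],[-.06,.12,.015],[0,-.06,.115]]),a([(167,65),(697,243),(610,510),(78,325),(479,330)]),1),
 (ps,np.array([[-.06,-.12,.015],[.06,-.12,.015],[-.06,.12,.015],[0,-.06,.115],[0,-.107,.117]]),crop([(192,482),(540,390),(65,103),(289,83),(328,152)],(170,170),5.5),1)]
G=fit(g,[.5,.2,-.3],"gauge"); fit(g[:1],G,"top only"); fit(g[1:],G,"side only")
k=[(pt,np.array([[.03,.105,.07],[.03,-.105,.07],[-.03,-.105,.07],[-.03,.105,.07],[0,0,.156]]),crop([(110,55),(655,255),(598,410),(57,208),(386,221)],(330,215),6),1),
 (ps,np.array([[.03,.105,.07],[.03,-.105,.07],[-.03,-.105,.07],[-.03,.105,.07],[0,0,.156]]),crop([(185,102),(415,445),(275,490),(65,130),(242,115)],(310,220),3.5),1)]
K=fit(k,[.5,-.2,-.3],"rack"); fit(k[:1],K,"top"); fit(k[1:],K,"side")
print("bore",pose2(*G,[0,-.06,.105]),"knob",pose2(*G,[-.005,.06,.052]))
E
python3 fit.py
```

```text
gauge [0.54843866 0.21212815] -17.29721611794851
[[-0.48, -0.32], [0.88, 0.23], [-0.44, 0.8], [-1.46, 0.71], [0.05, 0.16]]
[[-0.17, -0.37], [1.37, 0.19], [-0.12, -0.68], [0.8, 0.07], [0.08, 0.59]]
top only [0.54914672 0.21154682] -17.223160577780526
[[-0.27, -0.57], [1.13, -0.15], [-0.12, 0.44], [-1.19, 0.48], [0.35, -0.2]]
side only [0.5478783  0.21263184] -17.212041019174084
[[-0.48, -0.38], [1.04, 0.12], [-0.54, -0.65], [0.43, 0.05], [-0.27, 0.56]]
rack [ 0.57683101 -0.17836878] -19.252518577789953
[[0.34, 0.12], [-0.67, 0.65], [-0.5, 0.6], [-0.48, 0.33], [-0.1, 0.56]]
[[0.26, -0.26], [1.05, -0.49], [0.04, -0.01], [-0.01, 0.17], [0.49, -0.05]]
top [ 0.57781473 -0.17896166] -18.909086145445492
[[0.44, -0.09], [-0.38, -0.09], [-0.05, -0.09], [-0.22, 0.18], [0.2, 0.08]]
side [ 0.57629716 -0.17819306] -19.40638867904159
[[0.12, -0.18], [0.52, -0.25], [-0.58, 0.14], [-0.19, 0.19], [0.11, 0.05]]
bore [[0.53059895 0.15484163 0.105     ]] knob [[0.5615045  0.27090131 0.052     ]]
```

```bash
python3 -m handwheel '100 3.6 -3.2 0 0 0 0; 100 7.2 -6.4 0 0 0 0; 80 10.8 -9.6 0 0 0 0; 80 14.4 -12.8 0 0 0 -1; 60 18 -16 0 0 0 -2.5'; python3 -m handwheel '60 3.6 -3.2 -1 0 0 0; 60 7.2 -6.4 -2 0 0 0; 60 10.8 -9.6 -3 0 0 0; 60 14.4 -12.8 -4 0 0 0; 60 18 -16 -5 0 0 0'; python3 -c "
from h import *
s=sense();print(s)"
```

```text
time_s: 0.65
tool_pos: [0.3475, 0.4667, 0.2312]
tool_rot: [0.0, 0.806, 0.592, -0.0]
ft_force: [0.9, 0.5, 0.7]
gripper_width: 0.646
time_s: 1.15
tool_pos: [0.5273, 0.3069, 0.1808]
tool_rot: [-0.0, 0.805, 0.593, -0.0]
ft_force: [0.4, 2.1, 0.7]
gripper_width: 0.601
{'time_s': 1.15, 'joints': array([-0.78999789,  0.37818762,  0.24964246,  1.70027681, -0.10406355,
        1.07613809,  0.76082785]), 'qvel': array([ 0.69356174,  0.34549056,  0.15479869, -0.22482217, -0.15702193,
       -0.10332101,  0.88776967]), 'tau': array([ -2.64769726, -46.24799609,   3.62412818, -22.41747737,
         0.23039446,   0.27918977,  -0.7335802 ]), 'tool_pos': array([0.52734163, 0.3069122 , 0.18083808]), 'tool_rot': array([-1.03154861e-04,  8.05479034e-01,  5.92624261e-01, -2.10557922e-05]), 'ft_force': array([0.42415742, 2.08965088, 0.65598832]), 'moment': array([ 0.02478556, -0.02617814,  0.00251916]), 'gripper_width': 0.6013100550774586}
```

```bash
python3 -m handwheel '60 3.4 -3.6 0 0 0 0;60 3.4 -3.6 0 0 0 0'
cat > w.py <<'E'
import sys; from h import *
s=sense();p=camera_params("wrist");im=read_camera("wrist");print(s["tool_pos"],s["ft_force"],s["gripper_width"],s["time_s"])
np.save("pics/wp.npy",p,allow_pickle=True)
cv2.imwrite(f"pics/{sys.argv[1]}.png",im[:,:,::-1])
E
python3 w.py w1
```

```text
time_s: 1.35
tool_pos: [0.5658, 0.2628, 0.181]
tool_rot: [0.003, 0.809, 0.587, -0.0]
ft_force: [0.3, -0.4, 1.0]
gripper_width: 0.604
[0.5657806  0.26276989 0.18097298] [ 0.25163549 -0.37331031  0.9853502 ] 0.6038185385596824 1.35
```

View pics/w1.png

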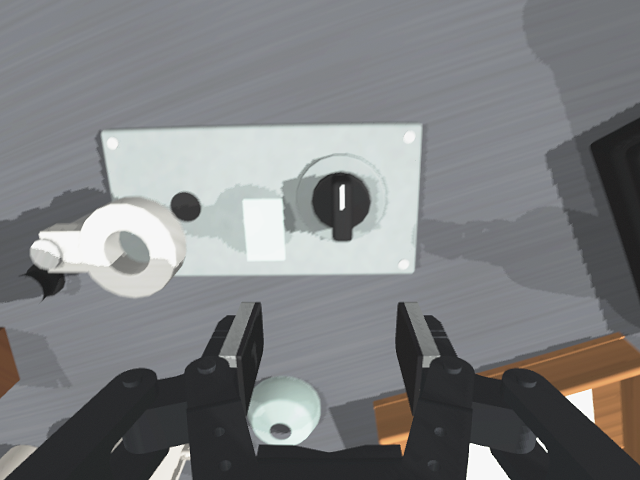

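```bash
cat >> fit.py <<'E'
print('--- wrist')
pw=np.load("pics/wp.npy",allow_pickle=True).item()
gw=(pw,np.array([[-.06,-.12,.015],[-.06,.12,.015],[.06,.12,.015],[0,-.06,.115]]),np.array([(101.,131),(422,124),(414,273),(130,247)]),1)
fit([gw],G,"wrist only"); G=fit(g+[gw],G,"all")
print("bore",pose2(*G,[0,-.06,.105]),"knob",pose2(*G,[-.005,.06,.052]), proj(pw,pose2(*G,[[-.026,.06,.059],[.016,.06,.059],[0,-.06,.115]])))
E
python3 fit.py | sed -n '/---/,$p'; python3 -c "
from h import *
print(sense()['tool_pos'],sense()['time_s'])"
```

```text
--- wrist
wrist only [0.54812289 0.21660261] -17.201659810453783
[[-1.26, -1.3], [3.41, -1.11], [2.89, 2.21], [-1.62, 5.94]]
all [0.54813767 0.21443661] -17.14400403516638
[[-1.57, -0.1], [-0.16, 0.18], [-1.34, 0.79], [-2.42, 0.96], [-1.02, 0.2]]
[[-0.76, -0.96], [0.65, -0.46], [-0.87, -1.02], [0.07, -0.44], [-0.62, 0.02]]
[[-3.8, -0.14], [0.45, -0.34], [0.4, 2.85], [-5.01, 7.18]]
bore [[0.53045121 0.15710259 0.105     ]] knob [[0.56104629 0.27324449 0.052     ]] [[341.25205808 183.0046064 ]
 [341.61340002 244.29824038]
 [124.99341657 254.18334294]]
[0.56305668 0.26715446 0.18093879] 1.4
```

```bash
python3 -m handwheel '60 0 0 0 0 0 0;60 0 0 0 0 0 0;60 0 0 0 0 0 0'; python3 w.py w2
python3 - <<'E'
import cv2
t=cv2.imread("pics/w2.png")
cv2.imwrite("pics/w2a.png",cv2.resize(t[110:320,20:220],None,fx=2.8,fy=2.8,interpolation=cv2.INTER_CUBIC))
cv2.imwrite("pics/w2b.png",cv2.resize(t[110:300,280:450],None,fx=3,fy=3,interpolation=cv2.INTER_CUBIC))
E
```

```text
time_s: 1.7
tool_pos: [0.5592, 0.2743, 0.1814]
tool_rot: [-0.0, 0.805, 0.594, 0.0]
ft_force: [-1.0, 0.3, -0.0]
gripper_width: 0.599
[0.55916912 0.27427432 0.18136555] [-1.02707442  0.28019309 -0.03801434] 0.5985842836979485 1.7
```

View pics/w2a.png

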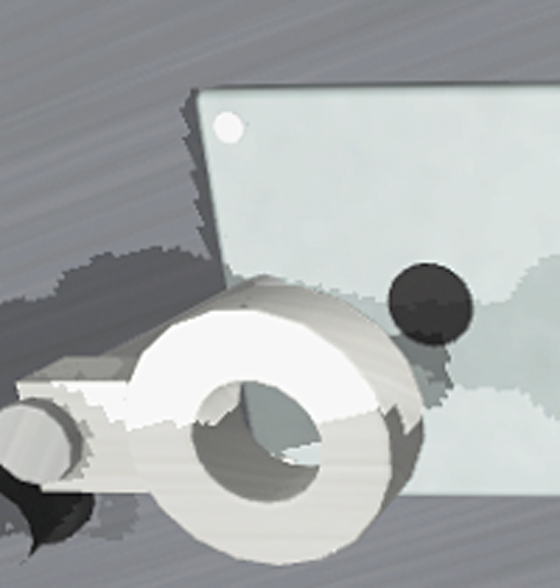

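View pics/w2b.png

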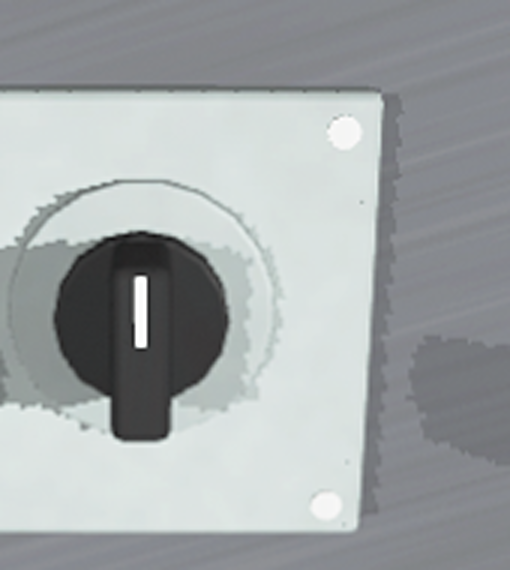

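```bash
sed -i '/^gw=/d' fit.py; sed -i 's/^fit(\[gw\],G,"wrist only"); //' fit.py; sed -i '/^G=fit(g+/i a1=crop([(196,90),(257,440)],(20,110),2.8);b1=crop([(383,92),(357,531)],(280,110),3)\ngw=(pw,np.array([[-.06,-.12,.015],[0,-.06,.115],[-.06,.12,.015],[.06,.12,.015]]),np.r_[a1,b1],1)\nfit([gw],G,"wrist only")' fit.py
python3 fit.py | sed -n '/---/,$p'; python3 -c "
from h import *
print(sense()['tool_pos'],sense()['time_s'],camera_params('wrist')['pose'][:3,3])"
```

```text
--- wrist
wrist only [0.54788293 0.21442627] -17.196763658515277
[[-2.44, -0.56], [-0.72, 0.74], [1.73, -0.73], [1.4, 1.9]]
all [0.54801605 0.21365447] -17.177083093451834
[[-1.22, -0.07], [0.19, 0.28], [-1.02, 0.88], [-2.1, 0.99], [-0.66, 0.29]]
[[-0.65, -0.71], [0.81, -0.2], [-0.73, -0.86], [0.22, -0.22], [-0.48, 0.25]]
[[-3.26, -0.01], [-1.81, 1.36], [0.73, -0.3], [0.56, 2.25]]
bore [[0.53029649 0.15633068 0.105     ]] knob [[0.56095862 0.2724549  0.052     ]] [[325.80976928 198.86264496]
 [325.85413508 258.73044466]
 [109.65693283 268.17917178]]
[0.55930474 0.27398395 0.18137839] 1.75 [0.48188539 0.29867151 0.32360894]
```

```bash
python3 -m handwheel '60 0.15 -0.1 -4 0 0 0;60 0.15 -0.1 -8 0 0 0;60 0.15 -0.1 -11 0 0 0;60 0.15 -0.1 -13.5 0 0 0;60 0.15 -0.1 -14.6 0 0 0';python3 -m handwheel '60 0 0 0 0 0 0;60 0 0 0 0 0 0'; python3 w.py w3
```

```text
time_s: 2.25
tool_pos: [0.5595, 0.2716, 0.0328]
tool_rot: [-0.0, 0.805, 0.593, -0.002]
ft_force: [-0.4, -0.2, 0.3]
gripper_width: 0.598
time_s: 2.45
tool_pos: [0.5626, 0.2721, 0.0365]
tool_rot: [0.0, 0.805, 0.593, 0.001]
ft_force: [-1.1, 0.5, -0.0]
gripper_width: 0.602
[0.56255204 0.2721342  0.03648436] [-1.08356821  0.46117172 -0.02648855] 0.6023069776894314 2.45
```

View pics/w3.png

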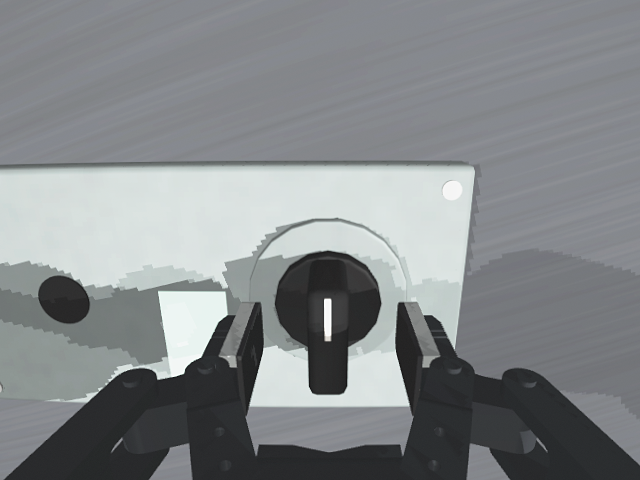

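```bash
python3 -m handwheel '0 0 0 0 0 0 0;0 0 0 0 0 0 0;0 0 0 0 0 0 0;0 0 0 0 0 0 0;0 0 0 0 0 0 0' 40;python3 -m handwheel '0 0 0 0 0 0 0;0 0 0 0 0 0 0'; python3 w.py w4
```

```text
time_s: 3.0
tool_pos: [0.5624, 0.2716, 0.0364]
tool_rot: [0.0, 0.806, 0.593, 0.001]
ft_force: [-1.4, -1.1, 6.1]
gripper_width: 0.16
time_s: 3.2
tool_pos: [0.5624, 0.2716, 0.0364]
tool_rot: [0.0, 0.806, 0.593, 0.001]
ft_force: [-1.1, -0.8, 5.2]
gripper_width: 0.155
[0.56238589 0.27159095 0.03641613] [-1.10006734 -0.84933351  5.21755566] 0.15536120395072778 3.2
```

View pics/w4.png

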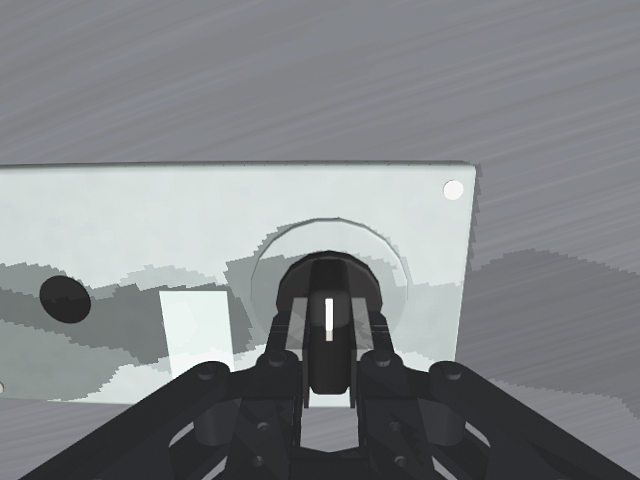

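```bash
python3 -m handwheel '0 0 0 0.1 0 0 -5;0 0 0 0.1 0 0 -10;0 0 0 0.1 0 0 -16;0 0 0 0.1 0 0 -22;0 0 0 0.1 0 0 -28';python3 -m handwheel '0 0 0 0 0 0 -6;0 0 0 0 0 0 -12;0 0 0 0 0 0 -18;0 0 0 0 0 0 -24;0 0 0 0 0 0 -30'; python3 -m handwheel '0 0 0 0 0 0 -5;0 0 0 0 0 0 -10;0 0 0 0 0 0 -11;0 0 0 0 0 0 -11'; python3 w.py w5
```

```text
time_s: 3.75
tool_pos: [0.562, 0.2709, 0.0365]
tool_rot: [0.0, 0.926, 0.378, 0.0]
ft_force: [-0.2, -1.5, 0.7]
gripper_width: 0.159
time_s: 4.25
tool_pos: [0.5613, 0.2705, 0.0365]
tool_rot: [0.0, 0.992, 0.125, -0.001]
ft_force: [-2.0, -1.9, 2.8]
gripper_width: 0.155
time_s: 4.65
tool_pos: [0.561, 0.2705, 0.0364]
tool_rot: [0.001, 0.999, 0.033, -0.001]
ft_force: [-2.9, -2.3, 5.3]
gripper_width: 0.154
[0.56098012 0.27049737 0.03642247] [-2.8712296  -2.33760754  5.26023659] 0.15365767418320186 4.65
```

View pics/w5.png

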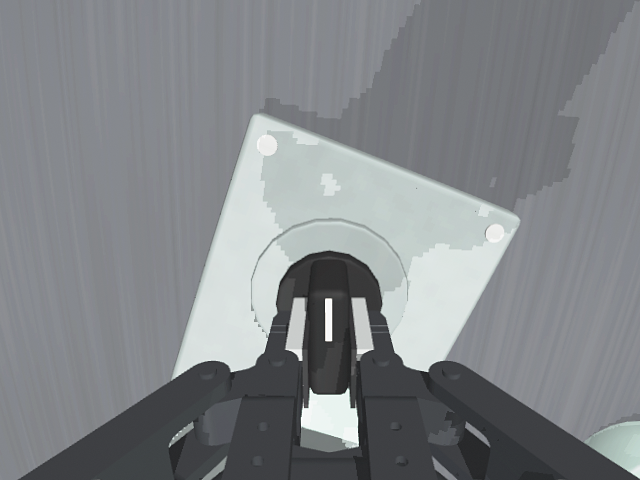

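```bash
python3 -m handwheel '60 0 0 0 0 0 0;60 0 0 0 0 0 0;60 0 0 0 0 0 0;60 0 0 0 0 0 0';python3 -m handwheel '60 0 0 3 0 0 0;60 0 0 8 0 0 0;60 0 0 13 0 0 0;60 0 0 18 0 0 0;60 0 0 22 0 0 0';python3 -m handwheel '60 0 0 0 0 0 0;60 0 0 0 0 0 0'; python3 w.py w6
```

```text
time_s: 5.1
tool_pos: [0.562, 0.2717, 0.0363]
tool_rot: [-0.0, 0.999, 0.032, 0.0]
ft_force: [0.1, -0.1, 1.0]
gripper_width: 0.603
time_s: 5.6
tool_pos: [0.5626, 0.2714, 0.2597]
tool_rot: [-0.001, 0.999, 0.032, 0.001]
ft_force: [0.0, 1.6, -0.4]
gripper_width: 0.598
time_s: 5.8
tool_pos: [0.5622, 0.2716, 0.2573]
tool_rot: [-0.001, 0.999, 0.032, 0.001]
ft_force: [-0.3, -0.1, -0.8]
gripper_width: 0.6
[0.56224034 0.27162848 0.2573073 ] [-0.29799388 -0.13230355 -0.83924809] 0.6002805658607061 5.8
```

View pics/w6.png

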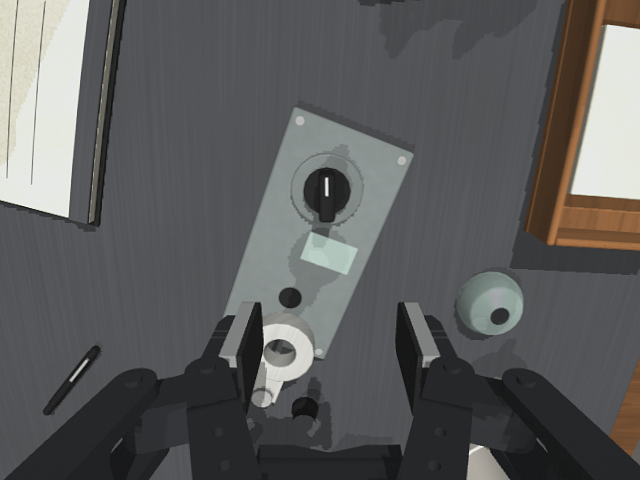

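```bash
python3 -m handwheel '60 0.1 -4.5 0 0 0 -5;60 0.3 -9 0 0 0 -10;60 0.4 -13.5 0 0 0 -15;60 0.6 -18 0 0 0 -20;60 0.7 -22.5 0 0 0 -23';python3 -m handwheel '60 0.1 -4.5 0 0 0 0;60 0.3 -9 0 0 0 0;60 0.4 -13.5 0 0 0 0;60 0.6 -18 0 0 0 0;60 0.7 -22.5 0 0 0 0';python3 -m handwheel '60 0 0 0 0 0 0;60 0 0 0 0 0 0;60 0 0 0 0 0 0;60 0 0 0 0 0 0'; python3 w.py w7
```

```text
time_s: 6.35
tool_pos: [0.5675, 0.0448, 0.2543]
tool_rot: [0.001, 0.986, -0.169, -0.002]
ft_force: [1.3, 0.0, -0.2]
gripper_width: 0.599
time_s: 6.85
tool_pos: [0.5748, -0.1796, 0.2541]
tool_rot: [-0.0, 0.986, -0.168, -0.002]
ft_force: [0.6, -0.6, -0.3]
gripper_width: 0.601
time_s: 7.25
tool_pos: [0.576, -0.1763, 0.2554]
tool_rot: [-0.0, 0.986, -0.166, -0.001]
ft_force: [-0.2, 0.5, 0.6]
gripper_width: 0.6
[ 0.57604823 -0.1763116   0.25542038] [-0.2381698   0.53786062  0.56012784] 0.6004688308533549 7.25
```

View pics/w7.png

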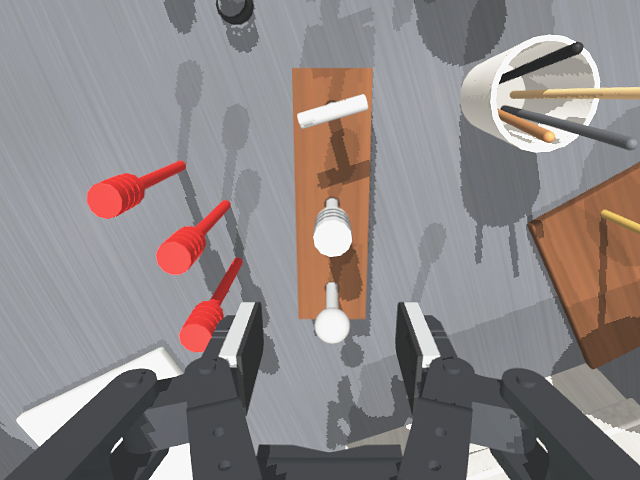

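```bash
cat >> h.py <<'E'
def ray(p,uv,z):
    f=240/np.tan(np.radians(p["fovy"]/2)); K=np.array([[f,0,p["cx"]],[0,f,p["cy"]],[0,0,1]])
    s=cv2.undistortPoints(np.array([[uv]],float),K,np.array([p["k1"],0,0,0,0.]))[0,0]
    d=p["pose"][:3,:3]@np.r_[s,1]; o=p["pose"][:3,3]; return o+d*(z-o[2])/d[2]
E
python3 - <<'E'
from h import *
p=np.load("pics/wp.npy",allow_pickle=True).item()
a=np.radians(-19.2)
t=np.array([0.5760,-0.1763,0])
def loc(q): d=(q-t)[:2]; c,s=np.cos(a),np.sin(a); return [round(1000*x,1) for x in (c*d[0]+s*d[1],-s*d[0]+c*d[1])]
q=ray(p,(332,238),.156); print("drum top",q,loc(q))
pt=camera_params("top"); q=ray(pt,crop([386,221],(330,215),6),.156); print("drum from top cam",q,loc(q))
for foot,head in [((239,262),(196,333)),((228,205),(175,257)),((184,165),(105,198))]:
    f=ray(p,foot,0.0);h=ray(p,head,.146);print(f,h,loc(f),loc(h))
q=ray(pt,(412,310),.146);print(q,loc(q))
E
```

```text
drum top [ 0.57792389 -0.17655046  0.156     ] [np.float64(1.9), np.float64(0.4)]
drum from top cam [ 0.57796636 -0.1785581   0.156     ] [np.float64(2.6), np.float64(-1.5)]
[ 0.46171629 -0.22024593  0.        ] [ 0.46349106 -0.21535681  0.146     ] [np.float64(-93.5), np.float64(-79.1)] [np.float64(-93.4), np.float64(-73.9)]
[ 0.47516938 -0.16051999  0.        ] [ 0.47485557 -0.15857215  0.146     ] [np.float64(-100.4), np.float64(-18.3)] [np.float64(-101.3), np.float64(-16.5)]
[ 0.45030491 -0.10961185  0.        ] [ 0.44917151 -0.10734142  0.146     ] [np.float64(-140.6), np.float64(21.6)] [np.float64(-142.5), np.float64(23.4)]
[ 0.46014081 -0.21909611  0.146     ] [np.float64(-95.3), np.float64(-78.5)]
```

```bash
python3 -m handwheel '60 0.2 -0.1 -4 0 0 0;60 0.2 -0.1 -8 0 0 0;60 0.2 -0.1 -11 0 0 0;60 0.2 -0.1 -13 0 0 0;60 0.2 -0.1 -13.8 0 0 0';python3 -m handwheel '60 0 0 0 0 0 0;60 0 0 0 0 0 0;60 0 0 0 0 0 0'; python3 w.py w8; python3 -c "
from h import *
cv2.imwrite('pics/s8.png',read_camera('side')[:,:,::-1][150:450,250:550].repeat(2,0).repeat(2,1))"
```

```text
time_s: 7.8
tool_pos: [0.5767, -0.1776, 0.116]
tool_rot: [-0.0, 0.986, -0.167, -0.002]
ft_force: [-0.7, -0.4, 0.4]
gripper_width: 0.598
time_s: 8.1
tool_pos: [0.5789, -0.1798, 0.1198]
tool_rot: [0.0, 0.986, -0.168, 0.001]
ft_force: [-0.0, -0.1, 0.7]
gripper_width: 0.599
[ 0.57889491 -0.17983311  0.11984413] [-0.01179153 -0.12522306  0.74656016] 0.5994774317172562 8.1
```

View pics/w8.png

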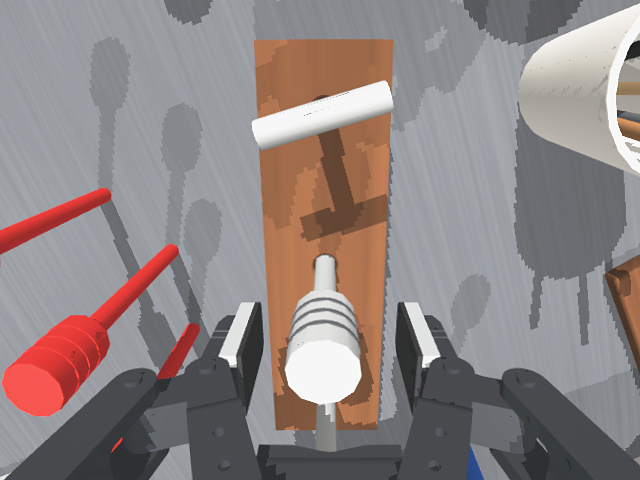

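View pics/s8.png

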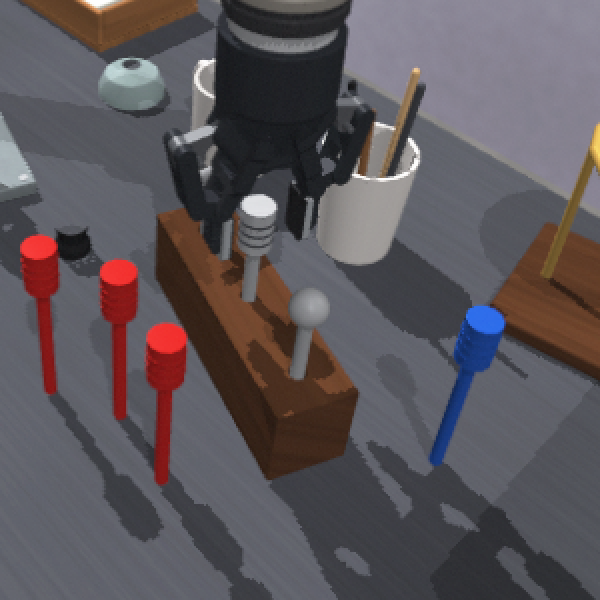

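```bash
python3 -m handwheel '60 -0.1 0.15 -0.2 0 0 0;60 -0.1 0.15 -0.2 0 0 0;60 -0.1 0.15 -0.2 0 0 0;0 -0.1 0.15 -0.2 0 0 0;0 -0.1 0.15 -0.2 0 0 0' 50;python3 -m handwheel '0 0 0 0 0 0 0;0 0 0 0 0 0 0;0 0 0 0 0 0 0;0 0 0 0 0 0 0;0 0 0 0 0 0 0'; python3 w.py w9
```

```text
time_s: 8.7
tool_pos: [0.5769, -0.1782, 0.1164]
tool_rot: [0.0, 0.986, -0.168, 0.0]
ft_force: [-2.8, 1.5, 8.4]
gripper_width: 0.269
time_s: 9.2
tool_pos: [0.577, -0.1782, 0.1165]
tool_rot: [0.0, 0.986, -0.168, 0.0]
ft_force: [-0.0, 0.3, 1.1]
gripper_width: 0.271
[ 0.57701227 -0.17818289  0.11651845] [-0.03288315  0.25187715  1.05740343] 0.27113377786757475 9.2
```

View pics/w9.png

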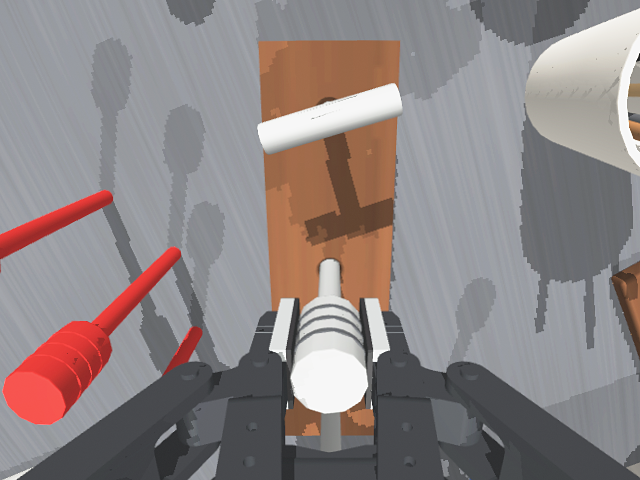

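```bash
python3 -m handwheel '0 0 0 0.5 0 0 0;0 0 0 1.5 0 0 0;0 0 0 3 0 0 0;0 0 0 4.5 0 0 0;0 0 0 6 0 0 0';python3 -m handwheel '0 0 0 2 0 0 0;0 0 0 4 0 0 0;0 0 0 7 0 0 0;0 0 0 9 0 0 0;0 0 0 10 0 0 0'; python3 -m handwheel '0 0 0 0 0 0 0;0 0 0 0 0 0 0'; python3 w.py w10; python3 -c "
from h import *
cv2.imwrite('pics/s10.png',read_camera('side')[:,:,::-1])"
```

```text
time_s: 9.75
tool_pos: [0.5768, -0.1783, 0.1782]
tool_rot: [-0.0, 0.986, -0.168, 0.0]
ft_force: [0.1, -0.0, -0.8]
gripper_width: 0.268
time_s: 10.25
tool_pos: [0.5775, -0.1789, 0.2796]
tool_rot: [-0.0, 0.986, -0.168, 0.002]
ft_force: [-0.4, -1.0, -0.8]
gripper_width: 0.272
time_s: 10.45
tool_pos: [0.5763, -0.1777, 0.2757]
tool_rot: [-0.0, 0.986, -0.168, -0.001]
ft_force: [-0.2, -0.6, -1.2]
gripper_width: 0.268
[ 0.57632195 -0.17772778  0.27574752] [-0.23710857 -0.64468075 -1.2109184 ] 0.26820426896209876 10.45
```

View pics/s10.png

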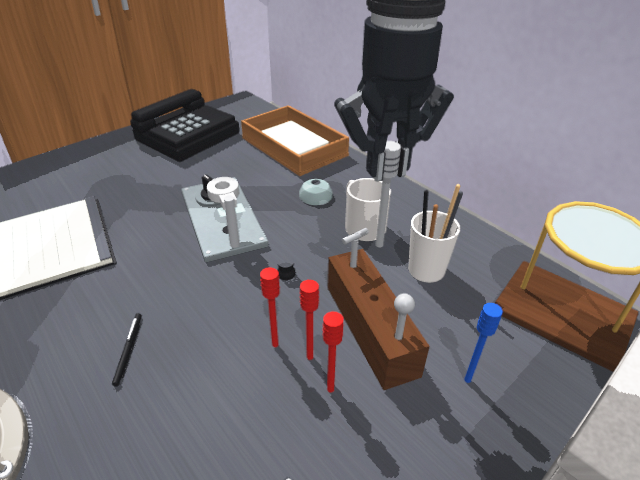

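View pics/w10.png

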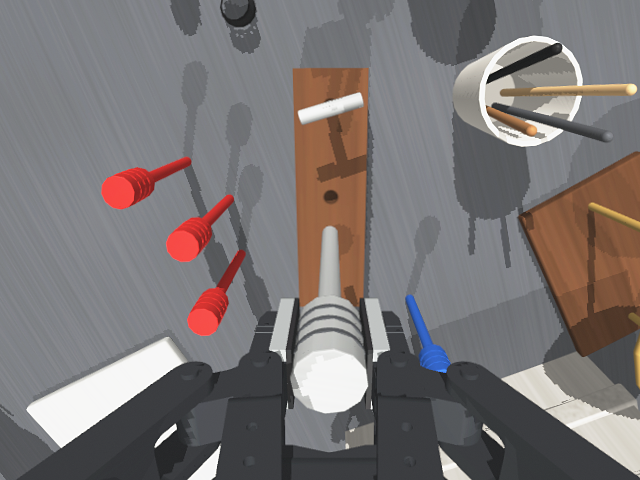

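```bash
python3 -m handwheel '0 -0.3 2 0 0 0 0;0 -0.8 6 0 0 0 0;0 -1.4 10 0 0 0 0;0 -2 14 0 0 0 0;0 -2.5 18 0 0 0 0';python3 -m handwheel '0 -0.6 4 0 0 0 0;0 -1.1 8 0 0 0 0;0 -1.6 11.5 0 0 0 0;0 -2 14.5 0 0 0 0;0 -2.2 15.4 0 0 0 0'; python3 -m handwheel '0 0 0 0 0 0 0;0 0 0 0 0 0 0;0 0 0 0 0 0 0;0 0 0 0 0 0 0;0 0 0 0 0 0 0'; python3 w.py w11; python3 -c "
from h import *
print(sense()['tool_pos'])
cv2.imwrite('pics/s11.png',read_camera('side')[:,:,::-1])
print(sense()['tool_pos'])
cv2.imwrite('pics/t11.png',read_camera('top')[:,:,::-1])
im=cv2.imread('pics/s11.png')
cv2.imwrite('pics/s11z.png',cv2.resize(im[90:280,150:310],None,fx=3.1,fy=3.1,interpolation=2))"
```

```text
time_s: 11.05
tool_pos: [0.5507, 0.0034, 0.2752]
tool_rot: [0.0, 0.986, -0.168, -0.001]
ft_force: [0.6, 1.2, -1.2]
gripper_width: 0.266
time_s: 11.55
tool_pos: [0.5283, 0.1606, 0.2749]
tool_rot: [0.0, 0.986, -0.165, -0.001]
ft_force: [0.6, 0.3, -1.1]
gripper_width: 0.265
time_s: 12.05
tool_pos: [0.53, 0.1547, 0.2764]
tool_rot: [0.0, 0.986, -0.169, 0.0]
ft_force: [-0.3, -0.2, -1.2]
gripper_width: 0.266
[0.53004972 0.15474166 0.2764438 ] [-0.28081787 -0.20442238 -1.18624022] 0.2659510171205404 12.05
[0.52999392 0.15504421 0.2764308 ]
[0.52995955 0.15529466 0.27640056]
```

View pics/w11.png

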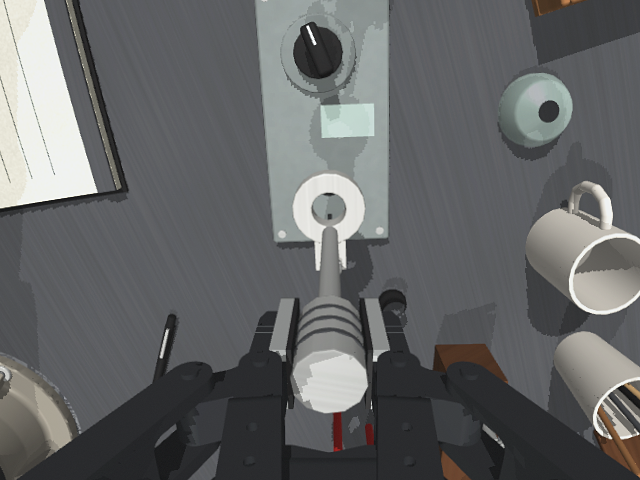

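View pics/s11z.png

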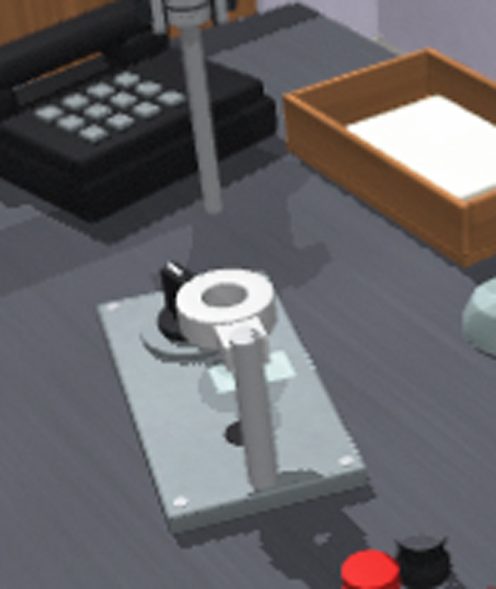

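Run:
```python
from h import *
im=cv2.imread('pics/s11.png');cv2.imwrite('pics/s11y.png',cv2.resize(im[90:165,195:235],None,fx=8,fy=8,interpolation=2))
im=cv2.imread('pics/w11.png');cv2.imwrite('pics/w11y.png',cv2.resize(im[160:420,260:400],None,fx=2.3,fy=2.3,interpolation=2))
pw=np.load("pics/wp.npy",allow_pickle=True).item();ps=camera_params("side");pt=camera_params("top")
P=np.array([[.530,.1550,.170],[.530,.155,.280],[.530,.155,.316]])
print(proj(ps,P)); print(proj(pw,P-[0,.0003,0]))
B=[[.5303,.1555,.115]]
print(proj(ps,B),proj(pw,B),proj(pt,B))
```

```text
[[218.85558449 157.38623432]
 [210.62362723  95.45352739]
 [207.70386834  72.91743703]]
[[328.64632122 234.96118657]
 [328.32375377 325.70996352]
 [328.10492358 387.71272158]]
[[222.5987611  184.65404329]] [[328.75099739 211.03058088]] [[231.41661048 270.9984273 ]]
```

View pics/s11y.png

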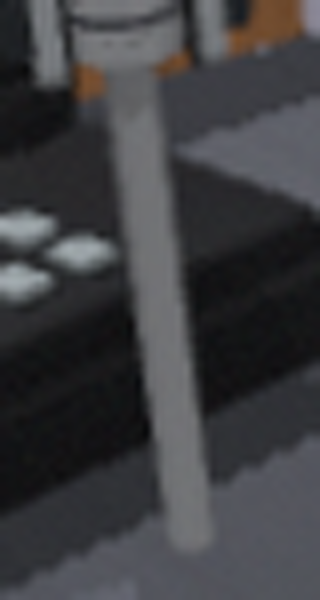

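View pics/w11y.png

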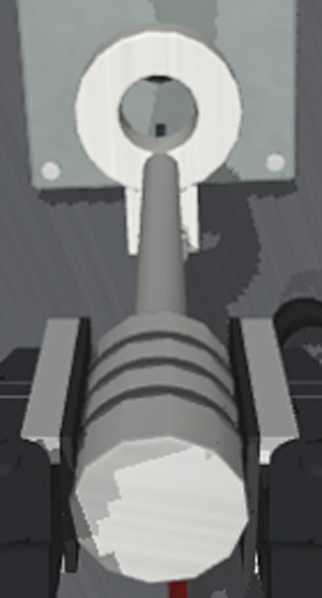

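```bash
python3 -m handwheel '0 -0.05 0.05 -0.7 0 0 0;0 -0.05 0.05 -1.8 0 0 0;0 -0.05 0.05 -3 0 0 0;0 -0.05 0.05 -4 0 0 0;0 -0.05 0.05 -4.5 0 0 0';python3 -m handwheel '0 0 0 0 0 0 0;0 0 0 0 0 0 0;0 0 0 0 0 0 0'; python3 w.py w12;  python3 -c "
from h import *
cv2.imwrite('pics/s12.png',read_camera('side')[:,:,::-1])
s=sense();print(s['tool_pos'],s['tool_rot'])
im=cv2.imread('pics/s12.png')
cv2.imwrite('pics/s12z.png',cv2.resize(im[120:270,170:280],None,fx=3.9,fy=3.9,interpolation=2))"
```

```text
time_s: 12.7
tool_pos: [0.5284, 0.1562, 0.2295]
tool_rot: [0.001, 0.986, -0.168, -0.001]
ft_force: [0.2, -0.1, -1.1]
gripper_width: 0.266
time_s: 13.0
tool_pos: [0.5297, 0.1564, 0.2318]
tool_rot: [-0.0, 0.986, -0.168, 0.0]
ft_force: [1.1, 0.1, -1.0]
gripper_width: 0.268
[0.52974422 0.15644475 0.23184915] [ 1.09782294  0.1147671  -1.0073713 ] 0.26754350097045243 13.0
[0.52966476 0.15644573 0.23183847] [-3.06612087e-04  9.85809262e-01 -1.67868431e-01  4.41898344e-04]
```

View pics/s12z.png

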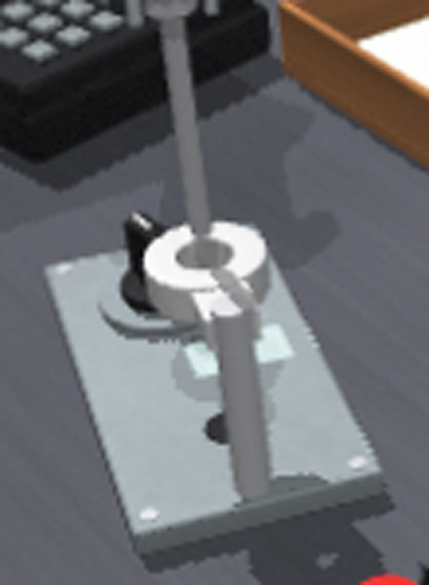

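View pics/w12.png

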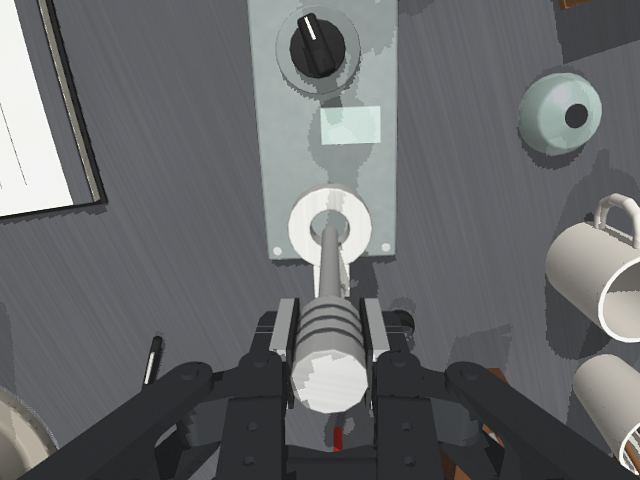

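```bash
python3 -m handwheel '0 -0.05 0 -0.6 0 0 0;0 -0.05 0 -1.4 0 0 0;0 -0.05 0 -2.2 0 0 0;0 -0.05 0 -3 0 0 0;0 -0.05 0 -3.6 0 0 0';python3 -m handwheel '0 0 0 -0.8 0 0 0;0 0 0 -1.6 0 0 0;0 0 0 -2.4 0 0 0;0 0 0 -3 0 0 0;0 0 0 -3.4 0 0 0';python3 -m handwheel '0 0 0 0 0 0 0;0 0 0 0 0 0 0;0 0 0 0 0 0 0'; python3 w.py w13;  python3 -c "
from h import *
cv2.imwrite('pics/s13.png',read_camera('side')[:,:,::-1])
cv2.imwrite('pics/t13.png',read_camera('top')[:,:,::-1])
s=sense();print(s['tool_pos'],s['tool_rot'],s['ft_force'])
P=np.array([[s['tool_pos'][0],s['tool_pos'][1],z] for z in (.055,.095,.115,.165,.201)])
print(proj(camera_params('side'),P)); 
im=cv2.imread('pics/s13.png')
cv2.imwrite('pics/s13z.png',cv2.resize(im[120:270,170:280],None,fx=3.9,fy=3.9,interpolation=2))
im=cv2.imread('pics/w13.png')
cv2.imwrite('pics/w13z.png',cv2.resize(im[200:430,240:420],None,fx=2.5,fy=2.5,interpolation=2))"
```

```text
time_s: 13.6
tool_pos: [0.5284, 0.1563, 0.1942]
tool_rot: [0.0, 0.986, -0.168, -0.0]
ft_force: [-0.3, -0.2, -0.6]
gripper_width: 0.268
time_s: 14.1
tool_pos: [0.5286, 0.1563, 0.1606]
tool_rot: [0.0, 0.986, -0.168, -0.0]
ft_force: [-0.3, -0.4, -1.6]
gripper_width: 0.272
time_s: 14.4
tool_pos: [0.5292, 0.1564, 0.1617]
tool_rot: [-0.0, 0.986, -0.168, 0.0]
ft_force: [-0.2, -0.3, -1.2]
gripper_width: 0.269
[0.52917305 0.15643356 0.16173974] [-0.18148387 -0.27634411 -1.1640259 ] 0.26865313362145915 14.4
[0.52902391 0.15647968 0.16165956] [-1.96570127e-04  9.85819056e-01 -1.67811399e-01  2.90763618e-04] [-0.29735317  0.18982464 -1.07555973]
[[225.53757408 212.24873439]
 [222.99999711 194.12557835]
 [221.68596655 184.67215597]
 [218.2634125  159.82089833]
 [215.6731858  140.78397281]]
```

View pics/s13z.png

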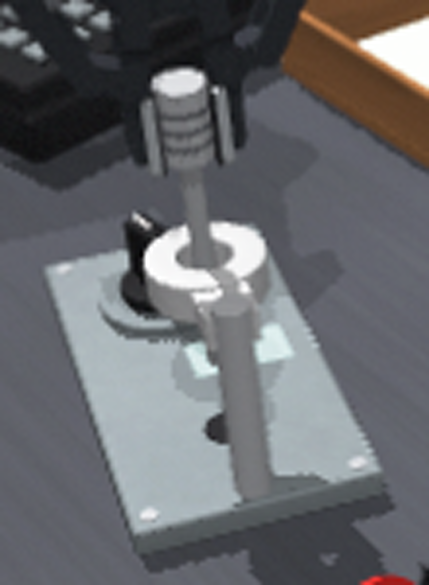

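View pics/w13z.png

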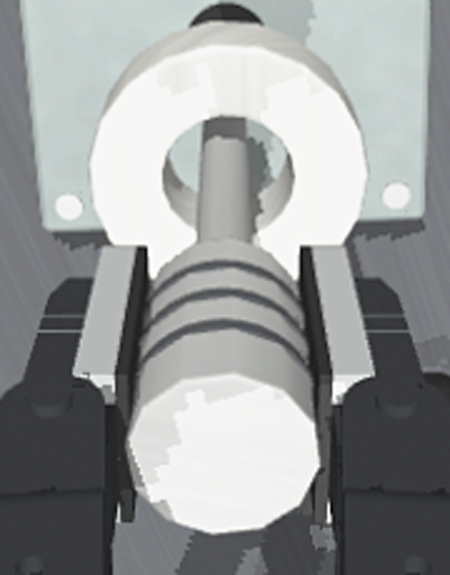

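```bash
python3 -m handwheel '0 0.06 -0.05 0 0 0 0;0 0.06 -0.05 0 0 0 0;0 0.06 -0.05 0 0 0 0;0 0.06 -0.05 0 0 0 0;0 0.06 -0.05 0 0 0 0';python3 -m handwheel '0 0 0 0 0 0 0;0 0 0 0 0 0 0;0 0 0 0 0 0 0;0 0 0 0 0 0 0;0 0 0 0 0 0 0'; python3 w.py w14;  python3 -c "
from h import *
cv2.imwrite('pics/s14.png',read_camera('side')[:,:,::-1])
s=sense();print(s['tool_pos'],s['tool_rot'],s['ft_force'])
im=cv2.imread('pics/s14.png')
cv2.imwrite('pics/s14z.png',cv2.resize(im[130:215,190:260],None,fx=7,fy=7,interpolation=2))
im=cv2.imread('pics/w14.png')
cv2.imwrite('pics/w14z.png',cv2.resize(im[200:430,240:420],None,fx=2.5,fy=2.5,interpolation=2))"
```

```text
time_s: 15.05
tool_pos: [0.5294, 0.1559, 0.1613]
tool_rot: [0.0, 0.986, -0.168, 0.0]
ft_force: [1.4, 0.7, 0.3]
gripper_width: 0.266
time_s: 15.55
tool_pos: [0.5294, 0.1559, 0.1614]
tool_rot: [-0.0, 0.986, -0.168, 0.0]
ft_force: [-0.3, 0.2, -1.7]
gripper_width: 0.265
[0.52940957 0.155916   0.16135635] [-0.28577735  0.22396468 -1.73841171] 0.2648861651049526 15.55
[0.52942137 0.15589573 0.1613525 ] [ 1.10830179e-06  9.85819467e-01 -1.67809341e-01  6.14093668e-05] [ 0.21297735  0.68695874 -0.58761971]
```

View pics/s14z.png

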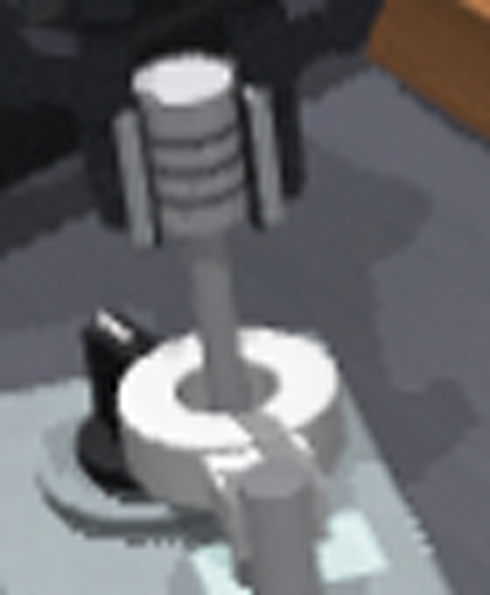

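View pics/w14z.png

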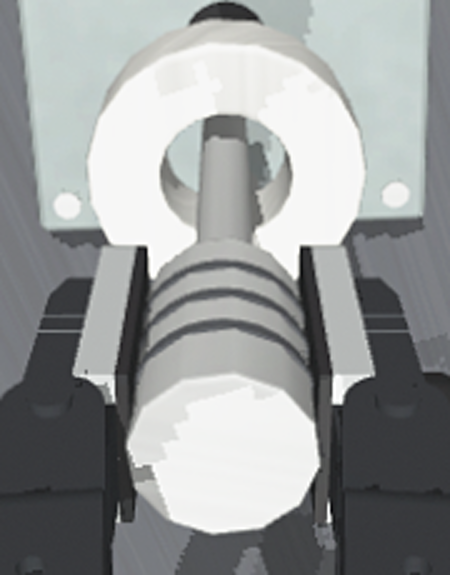

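View pics/s14.png

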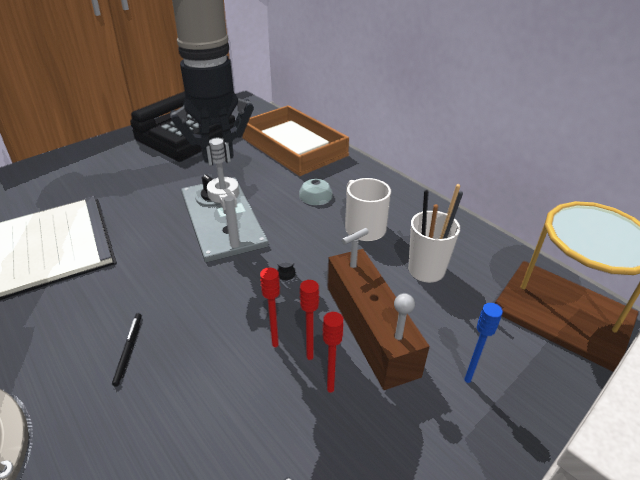

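```bash
python3 -c "
from bench import *
print(hand_in())"
```

```text
the job is handed in; nothing more can be done
None
```

I turned the knob about 69° clockwise, to its second position. I then took the drum-headed post from the rack's middle hole, lowered it upright through the ring and handed the job in at about 15.6 s, still holding it.

**Last checks:**
- **Knob:** it was still on in the wrist picture taken after I let go, and in the later pictures.
- **Centring:** the shaft is within about 0.5 mm of the bore's centre across the jaws in the wrist view. In the side view it is within about 0.5 px. I could not see along the other direction at the end because the gripper was in the way. There it rests on the calibrated fits, which spread by about 1–2 mm.
- **Height:** the lower end is at about 55 mm. I worked this out from the tool height and the post's known seat in the rack, and checked it against the head's position in the side picture, to about 1 mm. The pillar hid the pointer pin, so I could not compare with it directly.
- **Contact:** the force readings showed no contact with the gauge while lowering, and the shaft stayed clear of the ring in the pictures.
- **Surroundings:** the other objects looked undisturbed in the final side view.

The wrist camera disagreed with the other two by about 2 mm, so I relied on it only for relative positions.

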